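# Change the tube of the table lamp

### The job

The table lamp's tube is dead: pull it up out of its two spring clips and lay it in the wooden tray without dropping it, then press the spare of the same length down between the clips until it snaps fully home. Put the shade back square on the lamp base, then switch the lamp on at the rocker on its base; leave the other spare and everything else on the table where it is.

Things in the scene. Friction and masses are not known exactly. Their poses are not given: they have to be found in the camera images.
- lamp: table lamp without its shade, fixed: steel slab 100 (x) by 272 mm (y, -101 to +171), top 14 mm above the table. Origin on the table under the tube's middle; y along the tube. White plinth 68 (x) by 166 mm (y), centred on the origin, top at z 24 mm, locates the shade. On it two ceramic V saddles (y +-51.5 mm, up to z 52) carry the tube's caps, outside them the two spring clips
- lamp_seat (a point): where the middle of a fully seated tube lies: on the lamp's z axis, 54 mm above the table, 30 mm above the plinth; a seated tube lies along the lamp's y. Between the saddles there is 96 mm of free length for fingers
- clip_left (a joint): opening (rad) of the sprung bronze leaf at the lamp's +y end, top flared outward at z 72 mm. 0 at rest, under 0.02 over a seated tube, about 0.07 as a tube passes its inward bend. A tube pressed straight down touches the flares 14 mm above its seat and snaps in 4 to 6 mm above it; it must still be pressed down to the seat. Pressing in or pulling out takes about 7 to 12 N in all
- clip_right (a joint): the same leaf at the lamp's -y end
- switch (a joint): rocker switch on the bare deck at the lamp's +y end, rad: 0 is off with the end away from the tube (+y) raised, 0.32 is on with that end pressed down. Black paddle 24 by 44 mm (long along the lamp's y), pivot at y +135 mm, 22 mm above the table; it stays where it is left; about 3 N at the end moves it
- switch_end (a point): point on top of the rocker paddle, 15 mm from the pivot towards the raised (+y) end: the place to press, about 33 mm above the table when off and 28 mm when on
- dead_tube: the dead lamp tube, at the start seated in the lamp's clips: opal glass tube of 20 mm diameter with 18 mm steel caps whose last 4 mm are chamfered to a 6 mm tip; 118 mm long overall, 0.06 kg. Origin at its middle, y along its axis; it may roll about y
- spare_long: spare tube lying in the spares box, exactly like the dead one, 118 mm long. Origin at its middle (34 mm above the table), y along its axis
- spare_short: spare tube lying in the spares box, of the same make but 78 mm long overall: too short for this lamp. Origin at its middle, y along its axis
- spares_box: flat cardboard box 130 (x) by 150 mm (y), walls 12 mm high, floor 3 mm, fixed; origin on the table under its middle. Two rows 60 mm apart (x -30 and +30 mm) hold one tube each, lying along y on V cradles at y -30 and +30 mm (6 mm thick, up to 32 mm high): 54 mm free between them for fingers. Which spare lies in which row varies
- tray: empty dark wooden tray 130 mm (x) by 190 mm (y), lip 20 mm above the table, walls 6 mm, floor 6 mm above the table, fixed. Origin on the table under its middle
- shade: the lamp's shade, standing beside the lamp: opal white box open below, outside 80 (x) by 178 (y) by 72 mm high, inside 74 by 172 mm, 0.3 kg, brass finial on top. Origin at the middle of its lower rim, y along its long side. Fitted, its rim sits on the steel slab round the plinth (3 mm clear all round), 14 mm above the table, long side along the lamp's y, either way round
- shade_grip (a point): grip point on the shade's brass finial (12 mm thick along the shade's x, 34 mm long along its y, top 112 mm above the rim): on the shade's z axis, 97 mm above the rim, 25 mm above the shade's top
- glasses: spectacles with an amber frame, standing open, about 135 mm wide: bystander
- pen: black and steel pen, 130 mm long: bystander
- remote: black remote control 150 by 42 by 17 mm lying flat: bystander
- camera: black and steel film camera, 136 mm wide and 79 mm high: bystander
- mug: white mug, 80 mm across, 92 mm high: bystander
Things that resemble listed ones, but are neither listed nor needed, are in the scene too. What is shaped like the spare_long but green or yellow is not meant.

How it is judged:
By the outcome, as a careful person would: the job done as asked, in the order asked, and still so for the second after the job is handed in, with the robot touching nothing.
It also fails if it takes over 72 s, if anything falls off the work surface, if the arm or the gripper's body presses on something with over 40 N, if the wrist force passes 120 N, or if a joint passes its speed limit or range.

### The arm

A 6-joint arm with a two-finger parallel gripper is mounted at the origin on the work surface. World frame = base frame: x ahead of the robot, y to its left, z up, the work surface at z = 0. Lengths are in mm, angles in degrees, forces in N, time in s.
With the tool pointing down it reaches from about 400 to 825 mm from the base axis. Payload 7 kg.
Tool frame: the origin (TCP) lies between the finger pads; the fingertips stand 11 mm ahead of it and the grasp point (between the pads) lies 8 mm behind it; z points along the fingers, y is the direction in which the jaws open and shut (so a half turn about z gives the same grasp; the last joint's range is limited). The gripper opens to 88 mm and grips with 3 to 60 N. Pads are 19 mm wide; open, the fingers measure 130 mm over their backs; the gripper's body (78 mm by 193 mm) begins 47 mm behind the grasp point.
Start: joints at [80.907, 20.546, 0.682, 0, -70.136, -16.507], TCP at [291.66, 608.711, 207.061] pointing down, gripper open.
Joint ranges: [-176.03, 176.03], [-82.01, 121.73], [-58.28, 71.71], [-173.87, 95.51], [-174.79, -0.11], [-173.66, 173.66]. Speed limits (degrees/s): [136.94, 136.94, 172.46, 180, 180, 180].

### API

Orientations are given as [roll, pitch, yaw] about the fixed x, y, z axes, in that order (R = Rz(yaw) Ry(pitch) Rx(roll)).
In Python, from cell import manip, viewer, workorder gives the robot as it stands.
- The arm moves only by the shell command python3 -m creep 'ROWS' [FORCE]. ROWS is a JSON object of lists of equal length, an entry for each row: "grip": the closure, from -1 (fully open) to 1 (shut); "translation": the shift along the tool's x, y, z in mm, a list of three; "rotation": the turn, a rotation vector about the tool's x, y, z in degrees, a list of three. In form: {"grip": [grip, ...], "translation": [[dx, dy, dz], ...], "rotation": [[rx, ry, rz], ...]}. A call has 1 to 12 rows; each row is the pose to reach, as a shift and turn from the pose measured when the call began, along the tool's axes at that moment; what a row does not reach only later rows make up. A row lasts 1/10 s, in which the tool goes at most 50 mm and 8.59 degrees, less where a joint would pass 70% of its speed; a pose out of reach is approached as far as the arm can. A call with a gripper value outside its range is refused whole. The fingers move at their own pace and stop on an object; FORCE is the grip in N (left out, the last holds). Time passes only in rows, so rows that repeat a pose let the fingers close. It gives the time, the measured TCP pose, the force and the opening at its end, in the units of the state.
- manip.sense(): the state, without advancing time (a new reading comes with each control period).
- viewer.capture(name): name is "scene" or "top" or "wrist"; returns the picture (480x640x3 uint8, red, green, blue); there is no depth.
- viewer.camera_model(name): a dict with "fx", "fy", "cx", "cy" (pixels), "k1" (the pictures are not rectified: a ray, as slopes to the right and down, at radius r is drawn at 1 + k1 r^2 times it, then the intrinsics apply), "rvec" (rotation vector, rad) and "tvec" (3), from world to camera coordinates, as OpenCV has them. Camera axes: x right, y down, z forward; pixel columns grow to the right and rows downward; lengths in mm; the calibration is good to about 2 mm. A picture is of the moment at which its call begins: read the wrist's pose just before it. camera_model takes no time and is no camera call; for the wrist camera it gives the pose at the moment of the call.
- workorder.job_done(): hands the job in, once; it reports no verdict.
The state is a dict: "time_s": time; "joint_pos": joint angles; "dq": joint speeds; "joint_torque": joint torques, N m; "ee_pos": TCP position; "ee_rot": TCP orientation; "ft_force": force on the tool from outside, world axes, zero at the start; "torque": the same for the moment, N m; "opening": finger opening in mm.
Only numpy, scipy, OpenCV 4.12 (cv2) and the standard library are available. Lean on these libraries where they do the work, as an engineer would, in place of code of your own. Each camera call takes 0.05 s, during which the arm holds its last target. There are 200 camera calls.

## Working session

There is one attempt and no reset: what is moved stays moved. The work goes in short steps, Python scripts to look and compute and a shell command to move; the robot and the scene stay as the last step left them, time stands still between calls to the robot, and variables do not carry over. Pictures are saved under pics/ and viewed, about 8 in all and at most 12, crops included, and the job is handed in when it is done.

```bash
ls; mkdir -p pics; python3 - <<'E'
from cell import manip, viewer
import cv2
print(manip.sense())
for n in ("scene","top"):
    im=viewer.capture(n); cv2.imwrite(f"pics/{n}0.png",im[:,:,::-1]); print(n,viewer.camera_model(n))
E
```

```text
pics
{'time_s': 0.0, 'joint_pos': array([ 8.09079814e+01,  2.05910185e+01,  6.34208745e-01, -2.11072667e-02,
       -7.01374195e+01, -1.65058216e+01]), 'dq': array([ 0.07064916, -0.06511492,  0.00895043, -0.01355918, -0.01880634,
        0.04617202]), 'joint_torque': array([ 2.76781182e-03, -5.82729328e+01,  2.93051898e+01,  6.99731380e+00,
        6.89771390e-03, -1.54028357e-04]), 'ee_pos': array([291.44013787, 608.25130304, 206.1276353 ]), 'ee_rot': array([ 1.79904016e+02, -7.74987382e-03, -2.56050215e+01]), 'ft_force': array([-0.47385219,  0.17379417, -0.56521487]), 'torque': array([-0.02022698, -0.02575138, -0.04103977]), 'opening': 87.37104104242194}
scene {'fx': 460.86076450537234, 'fy': 460.86076450537234, 'cx': 314.11864956102715, 'cy': 239.8418113251875, 'k1': -0.034557342618092776, 'rvec': array([ 1.87416085,  1.41381812, -0.66571392]), 'tvec': array([-206.83209808, -210.26966221, 1669.31926872])}
top {'fx': 519.0004398409507, 'fy': 519.0004398409507, 'cx': 317.8968283135533, 'cy': 234.05594457798136, 'k1': -0.012525421761674396, 'rvec': array([ 2.10505805, -2.17025427,  0.16971186]), 'tvec': array([  53.36532789,  519.74883416, 1069.25016398])}
```

View pics/top0.png

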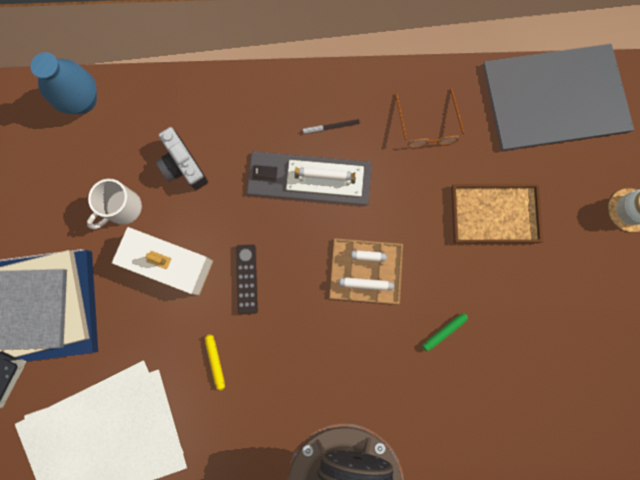

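View pics/scene0.png

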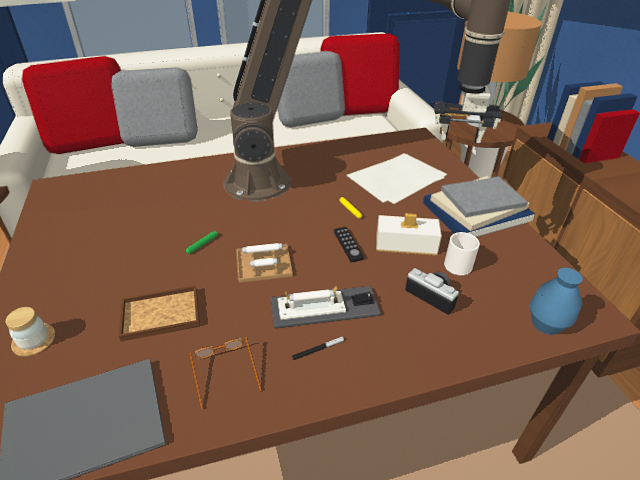

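```bash
cat > h.py <<'E'
import numpy as np, cv2
from cell import manip, viewer
def cast(px, z, m):
    """pixels -> world points on plane z"""
    K=np.array([[m['fx'],0,m['cx']],[0,m['fy'],m['cy']],[0,0,1]])
    u=cv2.undistortPoints(np.float64(px).reshape(-1,1,2),K,np.array([m['k1'],0,0,0.]))[:,0]
    R=cv2.Rodrigues(np.float64(m['rvec']))[0]; c=-R.T@m['tvec']
    d=np.c_[u,np.ones(len(u))]@R
    return c+d*((z-c[2])/d[:,2])[:,None]
def proj(P,m):
    K=np.array([[m['fx'],0,m['cx']],[0,m['fy'],m['cy']],[0,0,1]])
    return cv2.projectPoints(np.float64(P).reshape(-1,1,3),m['rvec'],m['tvec'],K,np.array([m['k1'],0,0,0.]))[0][:,0]
def biggest(mask,roi):
    x0,y0,x1,y1=roi; k=np.zeros_like(mask); k[y0:y1,x0:x1]=mask[y0:y1,x0:x1]
    c=cv2.findContours(k,cv2.RETR_EXTERNAL,cv2.CHAIN_APPROX_NONE)[0]
    return max(c,key=cv2.contourArea)[:,0]
def rect(mask,roi,z,m):
    """centre, long side, short side, world angle of long axis (mod 180)"""
    p=cast(biggest(mask,roi),z,m)[:,:2].astype(np.float32)
    (c,(w,h),a)=cv2.minAreaRect(p)
    if h>w: w,h,a=h,w,a+90
    return np.round(c,1),round(w,1),round(h,1),round(a%180,1)
E
python3 - <<'E'
from h import *
im=cv2.imread('pics/top0.png'); m=viewer.camera_model('top')
R=cv2.Rodrigues(m['rvec'])[0]; print('cam',-R.T@m['tvec'])
hsv=cv2.cvtColor(im,cv2.COLOR_BGR2HSV); H,S,V=cv2.split(hsv)
for p in [(255,190),(290,185),(325,174),(265,172),(370,256),(335,290),(340,250),(457,190),(500,215),(180,250),(158,260),(300,220)]: print(p,hsv[p[1],p[0]])
wh=((S<60)&(V>150)).astype(np.uint8)*255
gray=((S<90)|(V<60)).astype(np.uint8)*255
print('slab',rect(gray,(235,140,385,215),14,m))
print('plinth',rect(wh,(280,150,375,205),24,m))
print('spareA',rect(wh,(345,245,392,265),34,m)); print('spareB',rect(wh,(335,272,400,297),34,m))
print('shade',rect(wh,(105,222,220,300),72,m))
fin=((S>120)&(V>100)&(H>10)&(H<30)).astype(np.uint8)*255
print('fin',rect(fin,(140,245,178,275),105,m))
box=((H>8)&(S>60)&(V>120)).astype(np.uint8)*255
print('box',rect(box,(322,232,412,310),12,m))
print('trayfloor',rect(box,(445,178,545,250),6,m))
c=np.vstack([im[130:320,90:400]]); 
cv2.imwrite('pics/crop1.png',np.vstack([cv2.resize(im[145:210,240:380],None,fx=5,fy=5),cv2.resize(im[232:290,240:380]*0,None,fx=5,fy=1)])[:380])
E
```

```text
cam [ 344.78693489   39.0761531  1138.36621779]
(255, 190) [173  11  97]
(290, 185) [ 23  10 202]
(325, 174) [ 17  15 237]
(265, 172) [ 3 40 63]
(370, 256) [ 18  13 241]
(335, 290) [ 15 122 134]
(340, 250) [ 16 129 200]
(457, 190) [ 16 130 206]
(500, 215) [ 16 132 213]
(180, 250) [ 23  13 240]
(158, 260) [ 19 164 214]
(300, 220) [ 10 132 129]
slab (array([653.5,  53.7]), 272.9, 102.4, 82.9)
plinth (array([650.5,  18.1]), 167.1, 69.5, 83.0)
spareA (array([472.7, -70.4]), 73.4, 19.0, 83.8)
spareB (array([413.3, -63.2]), 115.4, 20.1, 83.5)
shade (array([470.3, 362.1]), 194.4, 82.7, 67.6)
fin (array([470.3, 361.3]), 48.7, 21.7, 66.8)
box (array([443.4, -66.9]), 195.8, 167.7, 88.2)
trayfloor (array([ 560.3, -358.5]), 177.3, 117.9, 88.3)
```

View pics/crop1.png

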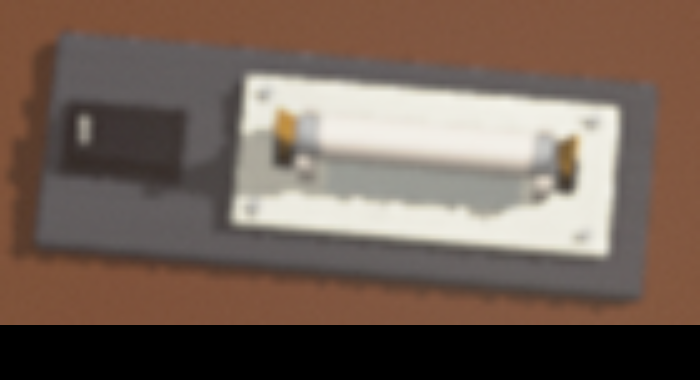

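Top view: lamp about (650, 18) mm with the switch end towards +y (yaw ≈ -7°); the long spare is the lower row of the box, px (367,285); tray at px (496,214); shade at px (162,260). The sizes match. Moving above the lamp now.

```bash
cat >> h.py <<'E'
def to(x,y,z,yaw,s=None):
    """tool-frame shift and turn from the present pose to a tool-down pose"""
    from scipy.spatial.transform import Rotation as Ro
    s=s or manip.sense()
    A=Ro.from_euler('xyz',s['ee_rot'],degrees=True); B=Ro.from_euler('xyz',[180,0,yaw],degrees=True)
    print('to',np.round(A.inv().apply(np.array([x,y,z])-s['ee_pos']),1).tolist(),np.round((A.inv()*B).as_rotvec(degrees=True),2).tolist())
E
python3 -m creep '{"grip":[-0.2,-0.2,-0.2,-0.2,-0.2,-0.2,-0.2,-0.2,-0.2,-0.2,-0.2,-0.2],"translation":[[48,31,-2],[96,62,-4],[144,93,-6],[192,124,-8],[240,155,-10],[288,186,-12],[336,217,-14],[384,248,-16],[432,279,-18],[480,310,-20],[528,341,-22],[578,377,-24]],"rotation":[[0,0,8],[0,0,16],[0,0,24],[0,0,32],[0,0,40],[0,0,48],[0,0,56],[0,0,64],[0,0,71.5],[0,0,71.5],[0,0,71.5],[0,0,71.5]]}' 20
python3 -m creep '{"grip":[-0.2,-0.2],"translation":[[0,0,0],[0,0,0]],"rotation":[[0,0,0],[0,0,0]]}'
python3 - <<'E'
from h import *
print(viewer.camera_model('wrist')); s=manip.sense(); print(s['ee_pos'],s['ee_rot'],s['opening'],s['joint_pos'],s['time_s'])
cv2.imwrite('pics/w1.png',viewer.capture('wrist')[:,:,::-1])
E
```

```text
time_s: 1.3
ee_pos: [604.7, 95.0, 227.6]
ee_rot: [180.0, -0.1, -97.1]
ft_force: [1.2, 1.5, -0.4]
opening: 52.7
time_s: 1.5
ee_pos: [604.8, 93.5, 226.7]
ee_rot: [179.9, -0.1, -97.3]
ft_force: [-1.1, 0.6, -0.1]
opening: 52.6
{'fx': 396.0659987834077, 'fy': 396.0659987834077, 'cx': 323.65968168614125, 'cy': 239.75576184591665, 'k1': 0.026552962588303624, 'rvec': array([-0.19846239, -3.08728369, -0.44618278]), 'tvec': array([ 586.61394622, -204.49122795,  363.88866209])}
[604.7711167   93.4839398  226.73005908] [ 1.79889361e+02 -1.15425964e-01 -9.72729699e+01] 52.63161432026476 [ 2.70751737e+01  1.40755306e+01 -5.87416146e+00  3.49374428e-02
 -7.02067835e+01 -3.43601307e+01] 1.5
```

View pics/w1.png

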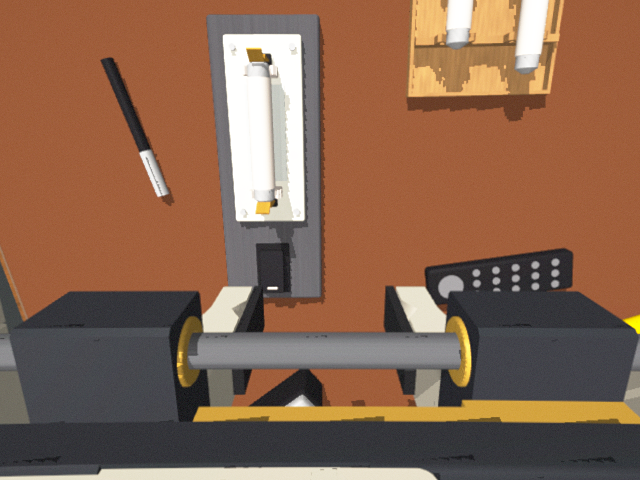

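The wrist view shows the lamp (plinth px (265,128), tube (262,132), switch (272,268)), the pen left and the remote right. I'll measure these at their planes.

```bash
python3 - <<'E'
from h import *
im=cv2.imread('pics/w1.png'); m=viewer.camera_model('wrist')
H,S,V=cv2.split(cv2.cvtColor(im,cv2.COLOR_BGR2HSV))
R=cv2.Rodrigues(m['rvec'])[0]; print('cam',-R.T@m['tvec'])
notbrown=((S<110)).astype(np.uint8)*255
wh=((S<60)&(V>130)).astype(np.uint8)*255
print('slab',rect(notbrown,(195,5,335,284),14,m))
print('plinth',rect(wh,(215,25,315,228),24,m))
# tube glass edges by row: gradients; print profile
for y in (100,120,140,160): print(y,V[y,235:300].tolist())
for n,p,z in [('cap far',(257,66),54),('cap near',(264,199),54),('glass l/r',[(247,130),(273,130)],54),('paddle',[(257,243),(288,243),(257,293),(288,293)],30),('corners',[(226,38),(300,36),(304,220),(237,221)],24),('slabcorn',[(209,17),(320,15)],14)]:
    print(n,np.round(cast(p,z,m)[:,:2],1).tolist())
E
```

```text
cam [594.38821295  18.43469312 405.65681114]
slab (array([650.8,  48.3]), 254.4, 99.9, 83.0)
plinth (array([648. ,  21.5]), 167.0, 69.1, 83.2)
100 [255, 255, 255, 255, 255, 255, 255, 255, 255, 255, 254, 253, 252, 254, 255, 255, 255, 255, 255, 255, 255, 255, 255, 255, 255, 255, 255, 254, 254, 252, 250, 243, 233, 222, 199, 167, 150, 201, 202, 199, 203, 200, 204, 203, 203, 208, 207, 208, 207, 215, 229, 229, 229, 229, 235, 255, 255, 255, 255, 255, 255, 255, 255, 255, 255]
120 [255, 255, 255, 255, 255, 255, 255, 255, 255, 255, 255, 254, 253, 253, 254, 255, 255, 255, 255, 255, 255, 255, 255, 255, 255, 255, 255, 255, 254, 254, 252, 250, 244, 233, 221, 195, 167, 160, 201, 202, 201, 202, 200, 201, 202, 203, 206, 210, 207, 204, 201, 239, 245, 255, 255, 255, 255, 255, 255, 255, 255, 255, 255, 255, 255]
140 [255, 255, 255, 255, 255, 255, 255, 255, 255, 255, 255, 255, 254, 254, 253, 253, 255, 255, 255, 255, 255, 255, 255, 255, 255, 255, 255, 255, 255, 254, 254, 252, 248, 242, 233, 218, 193, 168, 169, 202, 202, 202, 201, 203, 200, 199, 203, 208, 206, 212, 209, 226, 236, 255, 255, 255, 255, 255, 255, 255, 255, 255, 255, 255, 255]
160 [255, 255, 255, 255, 255, 255, 255, 255, 255, 255, 255, 255, 255, 254, 254, 253, 252, 255, 255, 255, 255, 255, 255, 255, 255, 255, 255, 255, 255, 255, 254, 254, 252, 249, 243, 230, 219, 186, 162, 165, 203, 202, 202, 200, 203, 197, 201, 209, 207, 207, 205, 195, 220, 231, 255, 255, 255, 255, 255, 255, 255, 255, 255, 255, 255]
cap far [[642.0, -31.8]]
cap near [[655.0, 76.9]]
glass l/r [[659.3, 16.4], [637.3, 19.2]]
paddle [[673.5, 123.5], [643.0, 127.4], [682.7, 176.5], [651.2, 180.6]]
corners [[668.8, -61.2], [604.9, -55.0], [624.5, 107.6], [690.4, 100.3]]
slabcorn [[682.1, -81.3], [585.4, -71.0]]
```

```bash
python3 -c "
from h import *
to(649,20,95,-97)"
```

```text
to [68.2, -53.8, 132.0] [0.1, -0.1, -0.18]
```

```bash
python3 -m creep '{"grip":[-0.2,-0.2,-0.2,-0.2,-0.2,-0.2],"translation":[[34,-27,30],[68.2,-53.8,60],[68.2,-53.8,100],[68.2,-53.8,132],[68.2,-53.8,132],[68.2,-53.8,132]],"rotation":[[0,0,0],[0,0,0],[0,0,0],[0,0,0],[0,0,0],[0,0,0]]}'
python3 - <<'E'
from h import *
s=manip.sense(); print(s['ee_pos'],s['ee_rot']); m=viewer.camera_model('wrist')
im=viewer.capture('wrist')[:,:,::-1].copy(); cv2.imwrite('pics/w2.png',im)
c=np.array([649,20.]);d=np.array([.1219,.9925])
print('proj tube mid,ends,plinth ends',np.round(proj([[*(c+d*k),z] for k,z in((0,54),(-59,54),(59,54),(-83,24),(83,24))],m),0).tolist())
E
```

```text
time_s: 2.15
ee_pos: [649.0, 21.2, 95.6]
ee_rot: [179.9, -0.1, -97.1]
ft_force: [0.8, 1.1, 0.8]
opening: 52.4
[649.04829323  21.2130086   95.62884416] [ 1.79888880e+02 -1.45196574e-01 -9.70535996e+01]
proj tube mid,ends,plinth ends [[322.0, 257.0], [322.0, 154.0], [322.0, 346.0], [322.0, 110.0], [322.0, 353.0]]
```

View pics/w2.png

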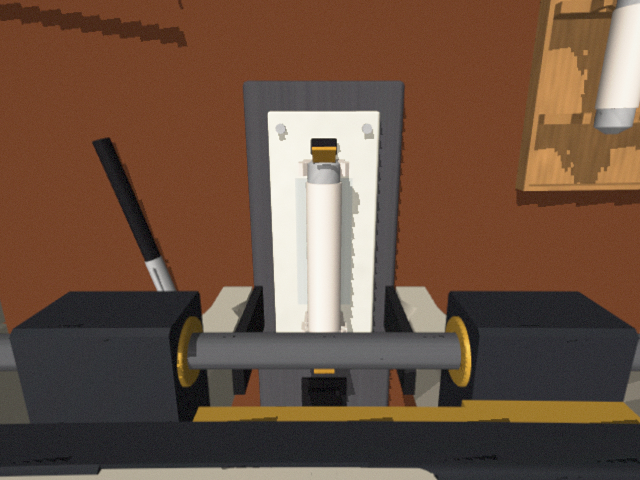

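The tube (px x 324) is centred between the fingers, and the plinth's far edge (row 111) matches the prediction (110). Descending and gripping.

```bash
python3 -m creep '{"grip":[-0.2,-0.2,-0.2,-0.2,1,1,1,1,1,1],"translation":[[1.2,0,25],[1.2,0,45],[1.2,0,49.6],[1.2,0,49.6],[1.2,0,49.6],[1.2,0,49.6],[1.2,0,49.6],[1.2,0,49.6],[1.2,0,49.6],[1.2,0,49.6]],"rotation":[[0,0,0],[0,0,0],[0,0,0],[0,0,0],[0,0,0],[0,0,0],[0,0,0],[0,0,0],[0,0,0],[0,0,0]]}' 35
```

```text
time_s: 3.2
ee_pos: [649.9, 20.0, 47.4]
ee_rot: [-180.0, -0.1, -97.1]
ft_force: [0.8, -0.2, 0.1]
opening: 9.9
```

```bash
python3 -m creep '{"grip":[1],"translation":[[0,0,0]],"rotation":[[0,0,0]]}'; python3 - <<'E'
from h import *
a=viewer.capture('wrist')[:,:,::-1]; b=viewer.capture('scene')[:,:,::-1]
cv2.imwrite('pics/w3.png',np.hstack([cv2.resize(a[100:420,150:500],None,fx=1.1,fy=1.1)[:352,:385],cv2.resize(b[260:340,250:350],(400,352))]))
E
```

```text
time_s: 3.3
ee_pos: [649.9, 20.0, 47.4]
ee_rot: [-180.0, -0.1, -97.1]
ft_force: [0.4, 0.1, -1.0]
opening: 3.3
```

View pics/w3.png

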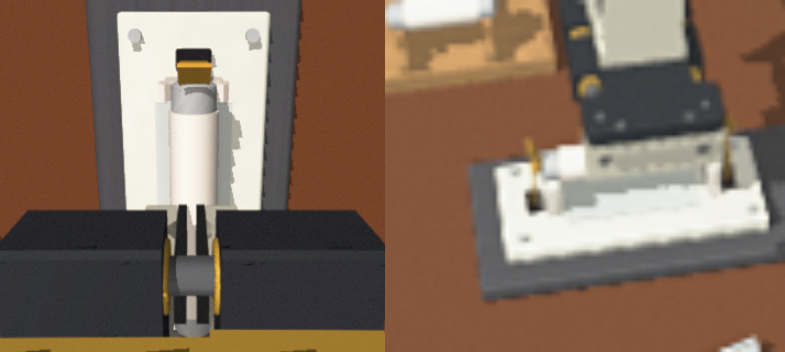

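```bash
python3 - <<'E'
from h import *
s=manip.sense(); print(s['ee_pos'],s['opening'],s['ft_force'])
b=viewer.capture('scene')[:,:,::-1].copy(); m=viewer.camera_model('scene')
x0,y0=250,215; f=6
big=cv2.resize(b[y0:y0+95,x0:x0+130],None,fx=f,fy=f,interpolation=cv2.INTER_CUBIC)
P=[(649.9,20,36.4),(649.9,20,55.4),(649.9,20,102)]+[(649+.1219*k,20+.9925*k,54) for k in(-59,59)]+[(649+.1219*k,20+.9925*k,24) for k in(-83,83)]
for p,c in zip(proj(P,m),[(0,0,255),(0,255,0),(255,0,0),(255,0,255),(255,0,255),(255,255,0),(255,255,0)]):
    q=(int((p[0]-x0+.5)*f),int((p[1]-y0+.5)*f)); cv2.drawMarker(big,q,c,0,14,2)
cv2.imwrite('pics/s4.png',big)
E
```

```text
[649.87748661  20.01680752  47.36675967] 0.8011506171224954 [-1.80090143 -0.05931653  0.17139512]
```

View pics/s4.png

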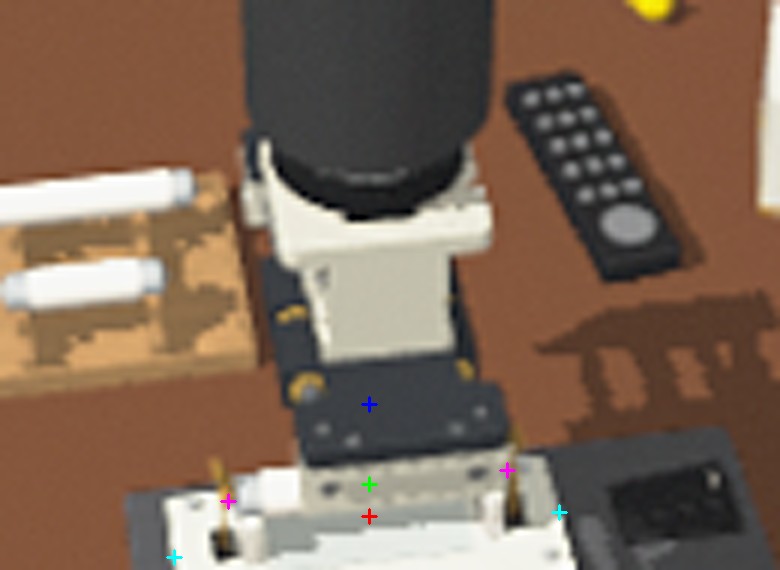

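```bash
python3 - <<'E'
from h import *
from scipy.spatial.transform import Rotation as Ro
s=manip.sense(); m=viewer.camera_model('wrist'); A=Ro.from_euler('xyz',s['ee_rot'],degrees=True)
R=cv2.Rodrigues(m['rvec'])[0]; print('cam in tool',A.inv().apply(-R.T@m['tvec']-s['ee_pos']),'axis',A.inv().apply(R[2]))
for tz in (11,0,-8,-20,-40,-60):
    print(tz,[np.round(proj(A.apply([x,y,tz])+s['ee_pos'],m)[0]).tolist() for x in(10,-10) for y in(-26.2,26.2)])
E
```

```text
cam in tool [  77.11406636    0.69190935 -178.5718013 ] axis [-2.84900967e-01  1.25719019e-04  9.58556948e-01]
11 [[271.0, 260.0], [374.0, 260.0], [272.0, 296.0], [373.0, 296.0]]
0 [[268.0, 268.0], [377.0, 268.0], [269.0, 306.0], [375.0, 306.0]]
-8 [[265.0, 274.0], [379.0, 274.0], [267.0, 313.0], [377.0, 313.0]]
-20 [[261.0, 284.0], [383.0, 284.0], [263.0, 326.0], [381.0, 326.0]]
-40 [[253.0, 305.0], [390.0, 305.0], [256.0, 351.0], [388.0, 351.0]]
-60 [[243.0, 331.0], [400.0, 331.0], [247.0, 383.0], [397.0, 383.0]]
```

```bash
python3 - <<'E'
from h import *
m=viewer.camera_model('scene')
p=[(250+370/6,215+505/6),(250+370/6,215+462/6)]
a=cast(p,0,m);b=cast(p,200,m)
for i in range(2):
  for X in (660,670,690,720,746): t=(X-a[i][0])/(b[i][0]-a[i][0]); print(i,X,np.round(a[i]+t*(b[i]-a[i]),0))
im=cv2.imread('pics/w2.png'); g=cv2.cvtColor(im,cv2.COLOR_BGR2GRAY)
print('row 295',g[295,190:275].tolist()); print('col 255',g[270:330,250].tolist())
E
```

```text
0 660 [660.  19.  52.]
0 670 [670.  16.  63.]
0 690 [690.  10.  85.]
0 720 [720.   2. 118.]
0 746 [746.  -6. 147.]
1 660 [660.  19.  78.]
1 670 [670.  16.  88.]
1 690 [690.  10. 110.]
1 720 [720.   2. 141.]
1 746 [746.  -6. 169.]
row 295 [38, 40, 34, 30, 32, 22, 24, 27, 15, 38, 65, 84, 78, 80, 81, 79, 84, 76, 82, 82, 81, 80, 81, 77, 79, 81, 78, 93, 144, 174, 175, 176, 175, 176, 175, 177, 176, 176, 176, 173, 173, 178, 174, 177, 173, 178, 179, 175, 177, 178, 177, 176, 177, 177, 174, 176, 177, 176, 127, 87, 55, 28, 26, 26, 32, 35, 30, 32, 28, 26, 5, 7, 23, 61, 85, 84, 83, 83, 84, 84, 82, 82, 81, 78, 121]
col 255 [80, 80, 80, 81, 81, 81, 81, 80, 79, 84, 83, 86, 80, 81, 80, 78, 124, 162, 174, 176, 160, 131, 103, 85, 76, 55, 44, 28, 27, 33, 28, 31, 38, 34, 25, 33, 36, 33, 31, 33, 33, 32, 35, 34, 31, 30, 32, 33, 32, 32, 25, 9, 18, 11, 9, 19, 18, 11, 10, 25]
```

The fingertips show at 21 mm behind the reported TCP instead of 11 mm ahead. The body edge is shifted by the same ~32 mm, so the true tool sits 32 mm higher than reported, and the fingers closed just above the tube without touching it. I'll use reported z = grasp height − 40 from here on.

```bash
python3 -m creep '{"grip":[0,0,0,0,0,0,0,0,0,0,0,0],"translation":[[0,0,-5],[0,0,-5],[0,0,-5],[0,0,-5],[0,0,-5],[0,0,-5],[0,0,10],[0,0,20],[0,0,28],[0,0,33],[0,0,33],[0,0,33]],"rotation":[[0,0,0],[0,0,0],[0,0,0],[0,0,0],[0,0,0],[0,0,0],[0,0,0],[0,0,0],[0,0,0],[0,0,0],[0,0,0],[0,0,0]]}'
python3 -m creep '{"grip":[1,1,1,1,1,1],"translation":[[0,0,0],[0,0,0],[0,0,0],[0,0,0],[0,0,0],[0,0,0]],"rotation":[[0,0,0],[0,0,0],[0,0,0],[0,0,0],[0,0,0],[0,0,0]]}' 35
```

```text
time_s: 4.65
ee_pos: [650.0, 20.0, 14.3]
ee_rot: [-180.0, -0.1, -97.0]
ft_force: [0.3, 0.3, 0.5]
opening: 43.8
time_s: 5.25
ee_pos: [649.0, 20.0, 14.4]
ee_rot: [179.9, -0.1, -97.1]
ft_force: [-5.3, 2.4, 4.4]
opening: 19.2
```

```bash
python3 -m creep '{"grip":[1,1,1,1,1,1,1,1],"translation":[[0,0.6,-3],[0,0.6,-8],[0,0.6,-16],[0,0.6,-30],[0,0.6,-50],[0,0.6,-75],[0,0.6,-90],[0,0.6,-90]],"rotation":[[0,0,0],[0,0,0],[0,0,0],[0,0,0],[0,0,0],[0,0,0],[0,0,0],[0,0,0]]}' 35
python3 - <<'E'
from h import *
s=manip.sense(); print(s['ee_pos'],s['ft_force']); to(560,-358,120,-93); to(560,-358,120,-1.7-90)
m=viewer.camera_model('wrist'); im=viewer.capture('wrist')[:,:,::-1]; cv2.imwrite('pics/w5.png',im)
t=cv2.imread('pics/top0.png'); mt=viewer.camera_model('top')
H,S,V=cv2.split(cv2.cvtColor(t,cv2.COLOR_BGR2HSV))
dark=((V<75)).astype(np.uint8)*255
print('tray outer',rect(dark,(442,175,550,252),20,mt))
E
```

```text
time_s: 6.05
ee_pos: [651.1, 20.6, 109.2]
ee_rot: [-179.7, 0.0, -97.0]
ft_force: [0.0, -0.1, -1.0]
opening: 19.0
[651.10438675  20.6023585  109.1560809 ] [ 0.0233269  -0.05174287 -0.9925225 ]
to [386.9, 44.0, -11.2] [-0.33, -0.0, -4.03]
to [386.9, 44.0, -11.2] [-0.33, -0.01, -5.33]
tray outer (array([ 558.3, -444.6]), 114.4, 3.9, 178.4)
```

View pics/w5.png

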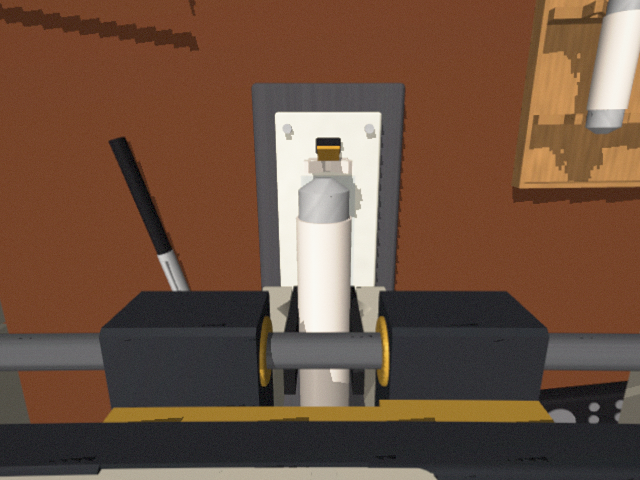

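Dead tube held (far tip at px (324,175)). At this grip depth the fingertips would reach the tray floor with the tube still 10 mm up. So I'll rest the tube on the clip flares, below snapping force, and regrip it nearer the tips.

```bash
python3 -m creep '{"grip":[1,1,1,1,1,1,1],"translation":[[0.9,-2.4,40],[0.9,-2.4,70],[0.9,-2.4,78],[0.9,-2.4,79],[0.9,-2.4,80],[0.9,-2.4,81],[0.9,-2.4,81]],"rotation":[[0.3,0,0],[0.3,0,0],[0.3,0,0],[0.3,0,0],[0.3,0,0],[0.3,0,0],[0.3,0,0]]}' 20
```

```text
time_s: 6.8
ee_pos: [653.3, 19.4, 27.9]
ee_rot: [-179.4, 0.0, -97.0]
ft_force: [-2.3, -0.3, 4.2]
opening: 19.3
```

```bash
python3 -m creep '{"grip":[1,1,1,1,1,1,1],"translation":[[0,0,-8],[-0.3,4.4,-8],[-0.3,4.6,-8],[-0.3,4.6,-3],[-0.3,4.6,-1.5],[-0.3,4.6,-0.5],[-0.3,4.6,-0.5]],"rotation":[[-0.6,0,0],[-0.6,0,0],[-0.6,0,0],[-0.6,0,0],[-0.6,0,0],[-0.6,0,0],[-0.6,0,0]]}'
```

```text
time_s: 7.5
ee_pos: [648.6, 20.2, 28.2]
ee_rot: [180.0, -0.0, -97.0]
ft_force: [-1.8, 0.4, 2.6]
opening: 19.4
```

Resting on the flares with 2.6 N upward. Now I'll open slightly, raise 9 mm and regrip.

```bash
python3 -m creep '{"grip":[0.47,0.47,0.47,0.47,0.47,0.47,1,1,1,1],"translation":[[0,0,0],[0,0,0],[0,0,0],[0,0,-4],[0,0,-9],[0,0,-9.5],[0,0,-9.5],[0,0,-9.5],[0,0,-9.5],[0,0,-9.5]],"rotation":[[0,0,0],[0,0,0],[0,0,0],[0,0,0],[0,0,0],[0,0,0],[0,0,0],[0,0,0],[0,0,0],[0,0,0]]}' 20
```

```text
time_s: 8.5
ee_pos: [648.9, 20.2, 38.1]
ee_rot: [-180.0, 0.0, -97.0]
ft_force: [-0.7, 1.2, 4.1]
opening: 19.5
```

```bash
python3 -m creep '{"grip":[1,1,1,1,1,1,1,1,1,1,1,1],"translation":[[0,0,-25],[0,0,-60],[20,2,-80],[65,7,-80],[112,12,-80],[160,17,-80],[208,22,-80],[256,27,-80],[304,33,-80],[350,38,-70],[386,42,-50],[386,42,-40]],"rotation":[[0,0,0],[0,0,0],[0,0,0],[0,0,-1],[0,0,-2],[0,0,-3],[0,0,-4],[0,0,-5.3],[0,0,-5.3],[0,0,-5.3],[0,0,-5.3],[0,0,-5.3]]}' 30
python3 - <<'E'
from h import *
to(560,-358,-12.5,-91.7); m=viewer.camera_model('wrist'); im=viewer.capture('wrist')[:,:,::-1]; cv2.imwrite('pics/w6.png',im)
im=viewer.capture('scene')[:,:,::-1]; cv2.imwrite('pics/s6.png',im)
E
```

```text
time_s: 9.7
ee_pos: [557.1, -361.2, 75.4]
ee_rot: [179.8, 0.1, -92.0]
ft_force: [-0.8, 0.6, -0.6]
opening: 19.0
to [-3.2, -3.0, 87.9] [0.16, 0.06, -0.3]
```

View pics/w6.png

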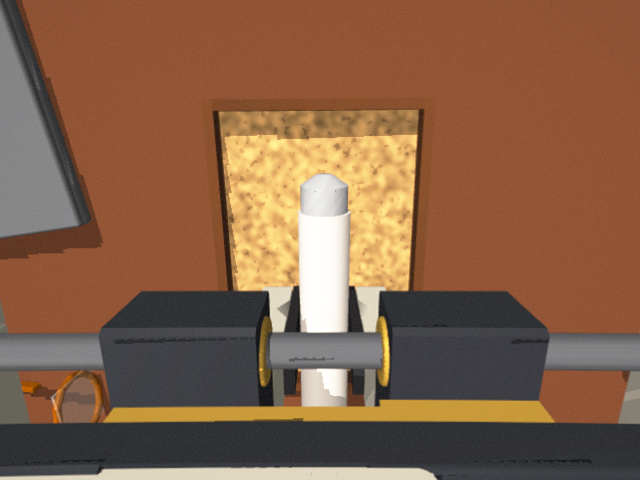

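The tube hangs centred over the tray (tray px 215–425, tube 324), with the glasses clear at lower left. Lowering.

```bash
python3 -m creep '{"grip":[1,1,1,1,1,1,1],"translation":[[-3,-3,30],[-3,-3,60],[-3,-3,78],[-3,-3,84],[-3,-3,86],[-3,-3,87],[-3,-3,87]],"rotation":[[0.2,0,-0.3],[0.2,0,-0.3],[0.2,0,-0.3],[0.2,0,-0.3],[0.2,0,-0.3],[0.2,0,-0.3],[0.2,0,-0.3]]}'
```

```text
time_s: 10.5
ee_pos: [561.6, -354.9, -10.4]
ee_rot: [-179.9, 0.1, -91.5]
ft_force: [0.6, 0.5, -1.4]
opening: 19.0
```

```bash
python3 -m creep '{"grip":[1,1,1],"translation":[[0,0,1],[0,0,2],[0,0,2]],"rotation":[[0,0,0],[0,0,0],[0,0,0]]}'
```

```text
time_s: 10.8
ee_pos: [561.7, -355.0, -12.1]
ee_rot: [-179.9, 0.1, -91.5]
ft_force: [-0.6, 0.0, -0.4]
opening: 18.9
```

```bash
python3 -m creep '{"grip":[1,1,1],"translation":[[0,0,1],[0,0,2],[0,0,2]],"rotation":[[0,0,0],[0,0,0],[0,0,0]]}'
```

```text
time_s: 11.1
ee_pos: [561.8, -355.1, -13.1]
ee_rot: [-179.9, 0.0, -91.5]
ft_force: [-2.3, 1.2, 6.9]
opening: 19.1
```

```bash
python3 -m creep '{"grip":[0.35,0.35,0.35,0.3,0.3,0.3,0.3,0.3,0.3,0.3,0.3,0.3],"translation":[[0,0,-0.5],[0,0,-0.5],[0,0,-1],[0,0,-25],[0,0,-65],[-20,10,-105],[-64,35,-108],[-108,59,-108],[-152,83,-108],[-196,107,-108],[-240,131,-108],[-288,156,-108]],"rotation":[[0,0,0],[0,0,0],[0,0,0],[0,0,0],[0,0,0],[0,0,0],[0,0,1],[0,0,2],[0,0,3],[0,0,4.9],[0,0,4.9],[0,0,4.9]]}'
python3 -m creep '{"grip":[0.3,0.3],"translation":[[0,0,0],[0,0,0]],"rotation":[[0,0,0],[0,0,0]]}'
python3 - <<'E'
from h import *
s=manip.sense(); print(s['ee_pos']);to(413.3,-63.2,-4,-96.4); m=viewer.camera_model('wrist'); im=viewer.capture('wrist')[:,:,::-1]
t=viewer.capture('top')[:,:,::-1]; mt=viewer.camera_model('top')
cv2.imwrite('pics/wt7.png',np.hstack([im[:, :],cv2.resize(t[180:250,440:550],(160,102),interpolation=cv2.INTER_CUBIC).repeat(1,0) if 0 else cv2.copyMakeBorder(t[175:255,445:545],0,400,0,0,cv2.BORDER_CONSTANT)]))
cv2.imwrite('pics/w7.png',im)
H,S,V=cv2.split(cv2.cvtColor(t,cv2.COLOR_BGR2HSV)); wh=((S<60)&(V>150)).astype(np.uint8)*255
print('dead in tray',rect(wh,(450,180,545,250),16,mt))
print('predicted spare mid/ends px',np.round(proj([[413.3+.111*k,-63.2+.994*k,34] for k in(-59,0,59)],m)).tolist())
E
```

```text
time_s: 12.3
ee_pos: [414.5, -66.7, 94.8]
ee_rot: [-179.9, 0.1, -96.5]
ft_force: [1.1, 1.1, 1.3]
opening: 30.5
time_s: 12.5
ee_pos: [414.6, -65.4, 95.3]
ee_rot: [-179.8, 0.1, -96.2]
ft_force: [0.4, 0.4, 0.2]
opening: 30.8
[414.59472447 -65.38161781  95.31894632]
to [-1.9, 1.9, 99.3] [-0.22, 0.1, 0.16]
dead in tray (array([ 564.6, -360.5]), 112.7, 18.0, 88.2)
predicted spare mid/ends px [[326.0, 157.0], [325.0, 251.0], [325.0, 334.0]]
```

View pics/wt7.png

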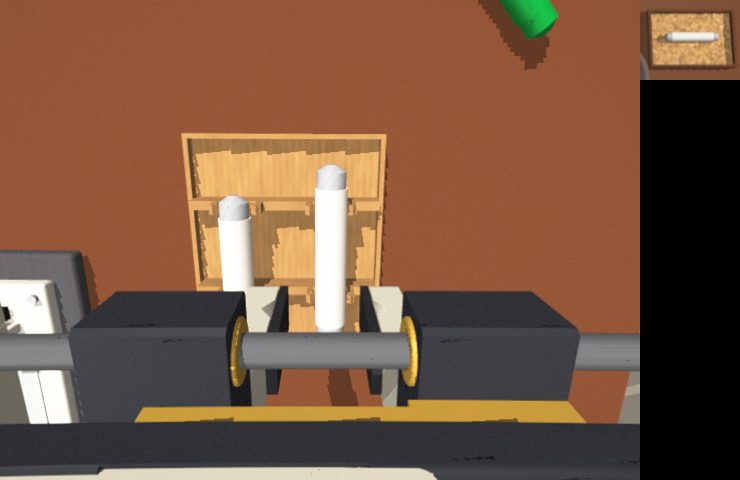

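Dead tube lies flat in the tray (inset). The spare shows at px col 331 (tip row 166), 6 px right of the prediction; I'll measure it in this view.

```bash
python3 - <<'E'
from h import *
im=cv2.imread('pics/w7.png'); m=viewer.camera_model('wrist')
H,S,V=cv2.split(cv2.cvtColor(im,cv2.COLOR_BGR2HSV)); wh=((S<70)&(V>120)).astype(np.uint8)*255
def edges(y,a,b):
    r=np.where(wh[y,a:b]>0)[0]+a; return r.min(),r.max()
L=[]
for y in (200,220,240,260,280):
    a,b=edges(y,300,358); p=cast([[a-.5,y],[b+.5,y]],34,m); L.append(p.mean(0)[:2]); print(y,a,b,np.round(p[:,:2],1).tolist())
L=np.array(L); v=np.polyfit(L[:,1],L[:,0],1); print('line angle',90-np.degrees(np.arctan(v[0])))
col=np.where(wh[140:200,331]>0)[0].min()+140; tip=cast([[331,col-.5]],34,m)[0]; print('tiprow',col,tip)
d=np.array([v[0],1]);d/=np.linalg.norm(d); c=tip[:2]+59*d; print('centre',c)
# reference: dead tube tip in hand (w5): tip pixel
for f in('pics/w5.png','pics/w6.png'):
    i=cv2.imread(f); h=cv2.cvtColor(i,cv2.COLOR_BGR2HSV); print(f,i[165:190,324].tolist()[::2])
to(c[0],c[1],-5.6,-180+90-np.degrees(np.arctan(v[0])))
E
```

```text
200 315 347 [[416.6, -98.5], [396.5, -96.2]]
220 315 346 [[418.1, -86.0], [398.3, -83.8]]
240 315 345 [[419.6, -73.1], [400.2, -70.9]]
260 315 345 [[421.2, -59.9], [401.5, -57.6]]
280 315 345 [[422.9, -46.2], [402.9, -43.9]]
line angle 83.08664116381615
tiprow 164 [ 404.15060905 -119.28743116   34.        ]
centre [411.2523389  -60.71640221]
pics/w5.png [[121, 128, 136], [124, 131, 139], [124, 130, 140], [129, 139, 143], [159, 173, 177], [143, 152, 157], [132, 135, 133], [184, 187, 185], [189, 190, 194], [195, 195, 197], [197, 197, 200], [194, 196, 198], [192, 196, 200]]
pics/w6.png [[124, 211, 250], [132, 221, 252], [126, 212, 250], [106, 177, 233], [144, 163, 183], [230, 232, 231], [231, 232, 234], [231, 233, 233], [234, 235, 237], [234, 236, 238], [234, 235, 237], [234, 236, 237], [233, 233, 235]]
to [-5.6, 4.8, 100.6] [-0.18, 0.07, 0.46]
```

```bash
python3 -m creep '{"grip":[0.3,0.3,0.3,0.3,0.3,0.3,1,1,1,1],"translation":[[-5.6,4.8,20],[-5.6,4.8,50],[-5.6,4.8,80],[-5.6,4.8,96],[-5.6,4.8,100.5],[-5.6,4.8,100.5],[-5.6,4.8,100.5],[-5.6,4.8,100.5],[-5.6,4.8,100.5],[-5.6,4.8,100.5]],"rotation":[[-0.2,0,0.5],[-0.2,0,0.5],[-0.2,0,0.5],[-0.2,0,0.5],[-0.2,0,0.5],[-0.2,0,0.5],[-0.2,0,0.5],[-0.2,0,0.5],[-0.2,0,0.5],[-0.2,0,0.5]]}' 35
```

```text
time_s: 13.6
ee_pos: [411.2, -60.9, -4.9]
ee_rot: [-180.0, 0.1, -96.9]
ft_force: [-2.9, -1.5, 5.9]
opening: 18.6
```

```bash
python3 -m creep '{"grip":[1,1,1,1,1,1,1,1,1,1,1],"translation":[[0,0,-15],[0,0,-50],[0,0,-90],[-10,-20,-114],[-30,-62,-114],[-52,-107,-114],[-73,-152,-114],[-94,-196,-114],[-109,-226,-114],[-109,-226,-114],[-109,-226,-114]],"rotation":[[0,0,0],[0,0,0],[0,0,0],[0,0,0],[0,0,0],[0,0,0],[0,0,0],[0,0,0],[0,0,0],[0,0,0],[0,0,0]]}'
python3 - <<'E'
from h import *
s=manip.sense(); print(s['ee_pos'],s['ee_rot']); m=viewer.camera_model('wrist')
im=viewer.capture('wrist')[:,:,::-1].copy(); cv2.imwrite('pics/w8.png',im)
for f in ('pics/w5.png','pics/w8.png'):
    i=cv2.imread(f); H,S,V=cv2.split(cv2.cvtColor(i,cv2.COLOR_BGR2HSV))
    sm=V[230]; print(f,'glass row230',np.where(np.abs(np.diff(sm.astype(int)[285:365]))>12)[0]+285)
    for c in (320,324,328): print(c,V[165:222:2,c].tolist())
E
```

```text
time_s: 14.7
ee_pos: [648.9, 20.3, 108.3]
ee_rot: [179.9, 0.1, -96.9]
ft_force: [-0.7, -0.4, -0.5]
opening: 19.0
[648.89831851  20.32462108 108.33484864] [ 1.79947748e+02  6.57682473e-02 -9.69304104e+01]
pics/w5.png glass row230 [295 347 349 350 351]
320 [187, 190, 189, 188, 177, 161, 132, 188, 194, 196, 197, 196, 202, 203, 205, 206, 206, 201, 200, 204, 202, 202, 205, 206, 205, 202, 202, 200, 199]
324 [136, 139, 140, 143, 177, 157, 135, 187, 194, 197, 200, 198, 200, 193, 194, 196, 197, 200, 195, 200, 199, 202, 201, 199, 195, 194, 194, 191, 192]
328 [183, 183, 184, 151, 176, 160, 131, 184, 189, 186, 187, 187, 188, 191, 191, 190, 196, 189, 191, 189, 192, 190, 187, 185, 186, 182, 185, 183, 185]
pics/w8.png glass row230 [295 346 348 349 350]
320 [138, 139, 139, 138, 169, 173, 150, 147, 132, 186, 195, 196, 199, 201, 202, 205, 207, 208, 198, 198, 201, 203, 202, 204, 200, 204, 203, 201, 203]
324 [185, 185, 182, 171, 167, 177, 151, 145, 131, 189, 196, 192, 196, 196, 192, 195, 194, 192, 193, 194, 198, 198, 196, 196, 194, 197, 193, 191, 194]
328 [178, 178, 176, 180, 174, 174, 148, 149, 131, 176, 181, 182, 185, 185, 188, 189, 191, 191, 190, 191, 190, 185, 186, 185, 188, 182, 182, 179, 182]
```

```bash
python3 -m creep '{"grip":[1,1,1,1,1,1,1,1],"translation":[[1.6,0,25],[1.6,0,55],[1.6,0,72],[1.6,0,77],[1.6,0,80],[1.6,0,82],[1.6,0,82],[1.6,0,82]],"rotation":[[0,0,0.1],[0,0,0.1],[0,0,0.1],[0,0,0.1],[0,0,0.1],[0,0,0.1],[0,0,0.1],[0,0,0.1]]}' 40
```

```text
time_s: 15.55
ee_pos: [648.9, 18.6, 28.5]
ee_rot: [-179.9, 0.1, -97.0]
ft_force: [-1.6, 0.1, 5.2]
opening: 18.8
```

```bash
python3 -m creep '{"grip":[1,1,1,1,1,1,1,1,1,1],"translation":[[0,0,3],[0,0,5],[0,0,7],[0,0,9],[0,0,11],[0,0,12],[0,0,13],[0,0,14],[0,0,14],[0,0,14]],"rotation":[[0,0,0],[0,0,0],[0,0,0],[0,0,0],[0,0,0],[0,0,0],[0,0,0],[0,0,0],[0,0,0],[0,0,0]]}' 40
```

```text
time_s: 16.55
ee_pos: [648.9, 18.6, 15.1]
ee_rot: [-179.9, 0.1, -97.0]
ft_force: [-1.6, 0.4, 5.3]
opening: 19.0
```

```bash
python3 -m creep '{"grip":[1,1,1,1],"translation":[[0,0,2],[0,0,4],[0,0,5],[0,0,5]],"rotation":[[0,0,0],[0,0,0],[0,0,0],[0,0,0]]}' 40
```

```text
time_s: 16.95
ee_pos: [649.1, 18.6, 14.6]
ee_rot: [-179.8, 0.1, -96.9]
ft_force: [-13.2, 1.9, 33.3]
opening: 19.1
```

```bash
python3 -m creep '{"grip":[1,0,0,0,0,-0.2,-0.2,-0.2,-0.2,-0.2],"translation":[[0,0,-2],[0,0,-2],[0,0,-2],[0,0,-2],[0,0,-5],[-1.5,0,-30],[-2.6,0,-65],[-2.6,0,-81],[-2.6,0,-81],[-2.6,0,-81]],"rotation":[[0,0,0],[0,0,0],[0,0,0],[0,0,0],[0,0,0],[0,0,0],[0,0,0],[0,0,0],[0,0,0],[0,0,0]]}' 40
python3 - <<'E'
from h import *
s=manip.sense(); print(s['ee_pos'],s['ee_rot'],s['opening']); m=viewer.camera_model('wrist')
im=viewer.capture('wrist')[:,:,::-1].copy(); cv2.imwrite('pics/w9.png',im)
a=cv2.imread('pics/w2.png')
cv2.imwrite('pics/cmp9.png',np.hstack([cv2.resize(k[95:345,230:415],None,fx=2.1,fy=2.1) for k in(a,im)])[:560,:800])
E
```

```text
time_s: 17.95
ee_pos: [649.1, 21.2, 95.7]
ee_rot: [-179.8, 0.1, -97.0]
ft_force: [0.2, -0.1, -0.7]
opening: 52.1
[649.12505938  21.15022268  95.73000309] [-1.79774391e+02  1.16025135e-01 -9.69502186e+01] 52.1399415020594
```

View pics/cmp9.png

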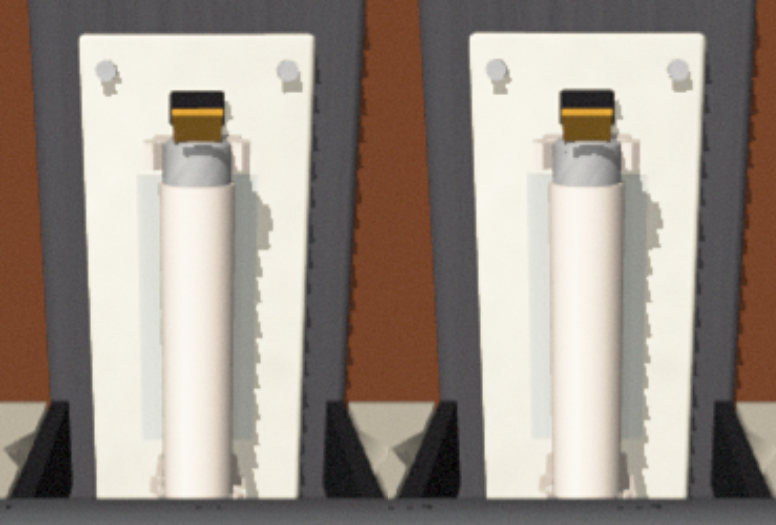

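Seated view (right) is identical to the original seated tube (left): the cap is under the clip and the rim is in the same place. Now for the shade.

```bash
python3 -m creep '{"grip":[0,0,0,0,0,0,0,0,0,0,0,0],"translation":[[0,0,-40],[-35,18,-70],[-78,39,-84],[-121,61,-84],[-164,82,-84],[-207,104,-84],[-250,126,-84],[-293,147,-84],[-336,169,-84],[-370,186,-84],[-393,198,-84],[-393,198,-84]],"rotation":[[0,0,0],[0,0,2],[0,0,4],[0,0,6],[0,0,8],[0,0,10],[0,0,12],[0,0,14],[0,0,15.6],[0,0,15.6],[0,0,15.6],[0,0,15.6]]}' 40
python3 - <<'E'
from h import *
s=manip.sense(); print(s['ee_pos'],s['ee_rot'],s['opening']); m=viewer.camera_model('wrist')
im=viewer.capture('wrist')[:,:,::-1].copy(); cv2.imwrite('pics/w10.png',im)
H,S,V=cv2.split(cv2.cvtColor(im,cv2.COLOR_BGR2HSV))
wh=((S<60)&(V>150)).astype(np.uint8)*255; wh=cv2.morphologyEx(wh,cv2.MORPH_OPEN,np.ones((3,3)))
print('exp centre px',proj([[470,362,72]],m),'fin',proj([[470,362,112]],m))
c=biggest(wh,(0,0,640,290)); print('bbox',cv2.boundingRect(c)); print('shade',rect(wh,(0,0,640,290),72,m))
q=cv2.approxPolyDP(c.reshape(-1,1,2),6,True)[:,0]; print(q.tolist(),np.round(cast(q,72,m)[:,:2],1).tolist())
fin=((S>90)&(V>90)&(H>14)&(H<32)).astype(np.uint8)*255
x,y,w,h=cv2.boundingRect(c); roi=(x+20,y+20,x+w-20,min(288,y+h-5))
f=biggest(fin,roi); print('fin',cv2.boundingRect(f),rect(fin,roi,112,m))
q=cv2.approxPolyDP(f.reshape(-1,1,2),3,True)[:,0]; print(q.tolist(),np.round(cast(q,112,m)[:,:2],1).tolist())
E
```

```text
time_s: 19.2
ee_pos: [497.7, 437.6, 176.9]
ee_rot: [-179.9, -0.0, -112.4]
ft_force: [0.4, -1.0, -0.4]
opening: 43.8
[497.70154455 437.57516884 176.90389597] [-1.79920351e+02 -1.26046303e-02 -1.12373707e+02] 43.83570289726967
exp centre px [[318.02313182 117.08941223]] fin [[317.01977048 116.2899759 ]]
bbox (258, 0, 128, 253)
shade (array([472.6, 375.6]), 166.6, 80.8, 67.6)
[[258, 0], [269, 251], [375, 252], [385, 0]] [[478.0, 283.4], [541.1, 436.6], [467.7, 467.8], [404.3, 313.8]]
fin (303, 92, 39, 73) (array([470.1, 369.7]), 40.8, 22.4, 67.6)
[[303, 92], [304, 164], [340, 164], [341, 93]] [[472.3, 346.7], [487.9, 384.4], [467.7, 392.7], [452.3, 355.5]]
```

```bash
python3 -m creep '{"grip":[0,0,0,0,0,0,0,0,1,1,1,1],"translation":[[30,0,20],[60,-0.5,40],[73,-0.5,70],[73,-0.5,100],[73,-0.5,116],[73,-0.5,120],[73,-0.5,120],[73,-0.5,120],[73,-0.5,120],[73,-0.5,120],[73,-0.5,120],[73,-0.5,120]],"rotation":[[0,0,0],[0,0,0],[0,0,0],[0,0,0],[0,0,0],[0,0,0],[0,0,0],[0,0,0],[0,0,0],[0,0,0],[0,0,0],[0,0,0]]}' 40
python3 -m creep '{"grip":[1,1,1],"translation":[[0,0,0],[0,0,0],[0,0,0]],"rotation":[[0,0,0],[0,0,0],[0,0,0]]}' 40
python3 - <<'E'
from h import *
from scipy.spatial.transform import Rotation as Ro
# wrist camera model at w9 pose, from fixed hand-eye
s=manip.sense(); m=viewer.camera_model('wrist'); A=Ro.from_euler('xyz',s['ee_rot'],degrees=True)
R=cv2.Rodrigues(m['rvec'])[0]; C=-R.T@m['tvec']; Ct=A.inv().apply(C-s['ee_pos']); Rt=R@A.as_matrix()
B=Ro.from_euler('xyz',[-179.774391,.116,-96.9502],degrees=True); R9=Rt@B.as_matrix().T; C9=B.apply(Ct)+[649.125,21.150,95.73]
m9=dict(m,rvec=cv2.Rodrigues(R9)[0],tvec=-R9@C9)
im=cv2.imread('pics/w9.png'); H,S,V=cv2.split(cv2.cvtColor(im,cv2.COLOR_BGR2HSV)); wh=((S<60)&(V>150)).astype(np.uint8)
for r in (120,125,290,300,320):
    x=np.where(wh[r,255:395])[0]+255; print(r,x.min(),x.max(),np.round(cast([[x.min()-.5,r],[x.max()+.5,r]],24,m9)[:,:2],1).tolist())
for c in (285,350,360): y=np.where(wh[100:150,c])[0].min()+100; print('far edge',c,y,np.round(cast([[c,y-.5]],24,m9)[0,:2],1))
E
```

```text
time_s: 20.45
ee_pos: [471.0, 368.3, 57.4]
ee_rot: [-179.9, -0.0, -112.4]
ft_force: [-0.7, -0.6, -0.3]
opening: 17.4
time_s: 20.75
ee_pos: [470.9, 368.3, 57.4]
ee_rot: [-179.9, -0.0, -112.4]
ft_force: [-0.5, -0.4, -0.8]
opening: 11.6
120 269 380 [[672.1, -60.4], [605.1, -52.2]]
125 269 379 [[672.6, -57.6], [606.0, -49.4]]
290 275 373 [[686.1, 50.0], [618.8, 58.2]]
300 276 372 [[686.6, 57.5], [620.2, 65.5]]
320 276 372 [[689.0, 72.6], [621.5, 80.8]]
far edge 285 110 [661.4 -65.2]
far edge 350 111 [622.8 -59.8]
far edge 360 111 [616.9 -59.1]
```

Finial gripped (opening 11.6 mm). Wrist fixes put the lamp at (648.7, 20.2) and the shade's centre 1.2 mm off the grip point. Lifting and carrying over.

```bash
python3 -m creep '{"grip":[1,1,1,1,1,1,1,1,1,1,1,1],"translation":[[0,0,-15],[0,0,-45],[0,0,-80],[5,-6,-110],[30,-35,-110],[58,-67,-110],[86,-100,-110],[114,-133,-110],[142,-165,-110],[170,-198,-110],[198,-231,-110],[226,-264,-110]],"rotation":[[0,0,0],[0,0,0],[0,0,0],[0,0,0],[0,0,-2],[0,0,-4],[0,0,-6],[0,0,-8],[0,0,-10],[0,0,-12],[0,0,-14],[0,0,-15.3]]}' 45
python3 -c "
from h import *
to(648.55,19.0,167,-97.05)"
```

```text
time_s: 21.95
ee_pos: [628.6, 57.2, 167.0]
ee_rot: [180.0, -0.0, -97.0]
ft_force: [0.1, 1.2, -4.0]
opening: 12.1
to [35.4, -24.5, 0.1] [0.01, -0.05, 0.01]
```

```bash
python3 -m creep '{"grip":[1,1,1,1,1],"translation":[[20,-14,0],[35.4,-24.5,0],[35.4,-24.5,0],[35.4,-24.5,0],[35.4,-24.5,0]],"rotation":[[0,0,0],[0,0,0],[0,0,0],[0,0,0],[0,0,0]]}'
python3 - <<'E'
from h import *
to(648.55,19.0,86,-97.05); m=viewer.camera_model('wrist'); im=viewer.capture('wrist')[:,:,::-1].copy(); cv2.imwrite('pics/w11.png',im)
s=manip.sense(); d=np.array([.1236,.9923]); rim=s['ee_pos'][2]-57.4; c=s['ee_pos'][:2]+1.2*d
H,S,V=cv2.split(cv2.cvtColor(im,cv2.COLOR_BGR2HSV)); wh=((S<60)&(V>150)).astype(np.uint8)
n=np.array([d[1],-d[0]])
# far top edge of shade should be at:
P=[[*(c-89*d+k*n),rim+72] for k in(-40,0,40)]; print('pred top far edge',np.round(proj(P,m),1).tolist())
print('slab far edge pred',np.round(proj([[*(np.array([648.7,20.2])-101*d+k*n),14] for k in(-50,0,50)],m),1).tolist())
for c in (250,290,325,360,400): print(c,V[0:200:4,c].tolist(),)
E
```

```text
time_s: 22.45
ee_pos: [648.0, 19.5, 166.6]
ee_rot: [179.9, -0.1, -97.0]
ft_force: [-0.1, -0.3, -3.7]
opening: 12.0
to [0.4, -0.7, 80.6] [0.06, -0.06, 0.03]
pred top far edge [[425.0, 93.3], [321.7, 93.5], [218.2, 93.2]]
slab far edge pred [[385.6, 90.9], [321.7, 91.0], [257.7, 90.8]]
250 [113, 113, 120, 120, 120, 119, 120, 114, 116, 119, 120, 118, 117, 118, 116, 119, 117, 117, 118, 115, 119, 118, 119, 113, 245, 245, 244, 244, 244, 245, 244, 244, 245, 244, 244, 245, 244, 244, 244, 244, 245, 244, 244, 245, 244, 244, 244, 244, 244, 244]
290 [117, 119, 118, 115, 119, 118, 119, 117, 117, 117, 116, 117, 120, 117, 119, 119, 120, 119, 117, 118, 119, 117, 121, 88, 247, 245, 245, 244, 245, 244, 244, 244, 245, 245, 244, 245, 244, 244, 245, 244, 243, 246, 244, 245, 243, 244, 243, 245, 244, 244]
325 [116, 115, 116, 119, 117, 116, 120, 116, 115, 116, 118, 123, 115, 116, 118, 117, 118, 119, 121, 119, 120, 118, 119, 95, 247, 245, 245, 246, 245, 245, 246, 245, 245, 244, 244, 245, 245, 245, 244, 245, 244, 244, 244, 244, 244, 244, 244, 243, 244, 244]
360 [120, 113, 117, 115, 122, 119, 114, 118, 120, 117, 116, 121, 115, 118, 119, 120, 117, 116, 118, 119, 116, 121, 115, 91, 247, 244, 246, 245, 245, 244, 245, 246, 244, 245, 245, 244, 244, 245, 245, 244, 245, 244, 244, 244, 245, 244, 243, 243, 244, 243]
400 [115, 113, 118, 115, 118, 116, 116, 116, 117, 118, 120, 117, 118, 121, 118, 115, 116, 117, 119, 118, 117, 117, 117, 117, 246, 243, 244, 246, 245, 244, 244, 243, 244, 243, 244, 244, 244, 243, 243, 243, 245, 245, 244, 244, 243, 244, 243, 244, 244, 245]
```

The shade's far edge (row 94) agrees with the prediction (93.4). Lowering.

```bash
python3 -m creep '{"grip":[1,1,1,1,1,1,1],"translation":[[0.4,-0.6,25],[0.4,-0.6,50],[0.4,-0.6,70],[0.4,-0.6,78],[0.4,-0.6,80.6],[0.4,-0.6,80.6],[0.4,-0.6,80.6]],"rotation":[[0,0,0],[0,0,0],[0,0,0],[0,0,0],[0,0,0],[0,0,0],[0,0,0]]}'
python3 -c "
from h import *
to(648.55,19.0,71.4,-97.05)"
```

```text
time_s: 23.2
ee_pos: [649.4, 19.6, 87.5]
ee_rot: [-179.9, -0.0, -97.0]
ft_force: [-0.0, 0.6, -3.6]
opening: 11.5
to [0.7, 0.8, 16.1] [-0.07, -0.02, 0.08]
```

```bash
python3 -m creep '{"grip":[1,1,1,1,1,1,1,1],"translation":[[0.6,0.7,0],[0.6,0.7,3],[0.6,0.7,6],[0.6,0.7,9],[0.6,0.7,11],[0.6,0.7,13],[0.6,0.7,14.5],[0.6,0.7,14.5]],"rotation":[[0,0,0],[0,0,0],[0,0,0],[0,0,0],[0,0,0],[0,0,0],[0,0,0],[0,0,0]]}'
```

```text
time_s: 24.0
ee_pos: [648.5, 19.0, 72.7]
ee_rot: [-180.0, -0.0, -97.0]
ft_force: [-0.0, -0.4, -3.8]
opening: 11.4
```

```bash
python3 -m creep '{"grip":[1,1,1],"translation":[[0,0,1],[0,0,2],[0,0,2.3]],"rotation":[[0,0,0],[0,0,0],[0,0,0]]}'
```

```text
time_s: 24.3
ee_pos: [648.8, 19.0, 71.4]
ee_rot: [-179.9, -0.0, -97.0]
ft_force: [-3.7, 1.1, 6.0]
opening: 11.9
```

Rim contact at z 71.4, as expected for a fully fitted shade. Releasing and moving over the switch.

```bash
python3 -m creep '{"grip":[0.3,0.3,0.3,0.3,0.3,0.3,1,1,1,1,1,1],"translation":[[0,0,-1],[0,0,-1],[0,0,-1],[0,0,-15],[0,0,-40],[0,0,-64],[-25,0,-64],[-70,0,-64],[-115,0,-64],[-150,0,-64],[-156,0,-64],[-156,0,-64]],"rotation":[[0,0,0],[0,0,0],[0,0,0],[0,0,0],[0,0,0],[0,0,0],[0,0,0],[0,0,0],[0,0,0],[0,0,0],[0,0,0],[0,0,0]]}'
python3 - <<'E'
from h import *
m=viewer.camera_model('wrist'); im=viewer.capture('wrist')[:,:,::-1].copy(); cv2.imwrite('pics/w12.png',im)
to(667.75,174.0,18,-97.05); H,S,V=cv2.split(cv2.cvtColor(im,cv2.COLOR_BGR2HSV)); wh=((S<60)&(V>170)).astype(np.uint8)*255
c=biggest(wh,(0,0,640,290)); q=cv2.approxPolyDP(c.reshape(-1,1,2),5,True)[:,0]; w=cast(q,86,m)[:,:2]; print(q.tolist(),np.round(w,1).tolist()); print(rect(wh,(0,0,640,290),86,m))
E
```

```text
time_s: 25.5
ee_pos: [667.6, 175.3, 135.8]
ee_rot: [-179.9, -0.0, -96.8]
ft_force: [0.4, -1.2, -0.1]
opening: 0.5
to [-0.0, -0.1, 117.8] [-0.1, -0.03, 0.15]
[[245, 0], [253, 141], [396, 141], [403, 0], [352, 0], [349, 10], [303, 10], [298, 0]] [[690.2, 35.9], [698.2, 104.2], [618.8, 113.8], [610.9, 45.5], [636.5, 42.3], [638.4, 46.5], [661.7, 43.7], [663.6, 39.0]]
(array([654.6,  74.8]), 80.7, 68.9, 173.1)
```

The shade reads (647.7, 20.7) at yaw -6.8°, against the lamp's (648.7, 20.2) at -7.1°, and 80 mm wide at z 86: fitted. Pressing the rocker.

```bash
python3 -m creep '{"grip":[1,1,1,1,1,1,1,1,1,1],"translation":[[0,0,40],[0,0,80],[0,0,110],[0,0,118],[0,0,121],[0,0,124],[0,0,126],[0,0,128],[0,0,129],[0,0,129]],"rotation":[[0,0,0.1],[0,0,0.1],[0,0,0.1],[0,0,0.1],[0,0,0.1],[0,0,0.1],[0,0,0.1],[0,0,0.1],[0,0,0.1],[0,0,0.1]]}' 20
```

```text
time_s: 26.55
ee_pos: [669.1, 175.3, 8.2]
ee_rot: [-179.7, 0.1, -97.0]
ft_force: [2.0, 4.4, 5.4]
opening: -0.1
```

```bash
python3 -m creep '{"grip":[1,1,1,1],"translation":[[0,0,2],[0,0,3],[0,0,4],[0,0,4]],"rotation":[[0,0,0],[0,0,0],[0,0,0],[0,0,0]]}' 20
```

```text
time_s: 26.95
ee_pos: [669.5, 175.7, 6.6]
ee_rot: [-179.7, 0.1, -96.9]
ft_force: [-6.1, 2.4, 16.9]
opening: 0.6
```

```bash
python3 -m creep '{"grip":[1,1,1,1,1,1,1],"translation":[[0,0,-20],[0,0,-60],[0,0,-105],[-25,0,-140],[-60,0,-150],[-60,0,-150],[-60,0,-150]],"rotation":[[0,0,0],[0,0,0],[0,0,0],[0,0,0],[0,0,0],[0,0,0],[0,0,0]]}' 20
python3 - <<'E'
from h import *
print(manip.sense()['ee_pos'],manip.sense()['ft_force'])
w,t,s=[viewer.capture(n)[:,:,::-1].copy() for n in('wrist','top','scene')]
for n,i in zip('wts',(w,t,s)): cv2.imwrite(f'pics/end_{n}.png',i)
A=cv2.resize(w[0:300,200:450],(400,480)); B=s[180:420,100:500]; C=t[100:340,170:570]
cv2.imwrite('pics/final.png',np.hstack([A,np.vstack([B,C])]))
E
```

```text
time_s: 27.65
ee_pos: [674.8, 235.2, 155.8]
ee_rot: [-179.7, 0.1, -96.8]
ft_force: [0.3, 0.5, 0.9]
opening: 0.4
[674.84589169 235.15922643 155.82182887] [0.31503487 0.52722837 0.89174388]
```

View pics/final.png

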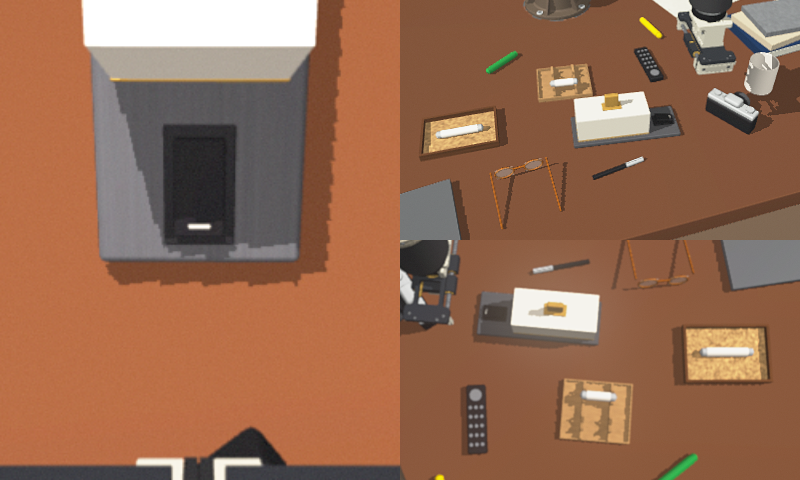

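The table is now lit around the lamp, with a glow at the shade's rim. The rocker's +y end is down, the shade is square, the dead tube is in the tray, and the short spare and bystanders are in place. Handing in.

```bash
python3 -c "
from cell import workorder; print(workorder.job_done())"
```

```text
the job is handed in; nothing more can be done
None
```

The job is done and handed in at about 28 s. The dead tube lies in the tray, the long spare is pressed home, the shade is back on, and the lamp is switched on.

**Last checks**
- **Spare tube:** the press went solid at 33 N, at the expected seat height. The close-up of it matched the original seated tube.
- **Shade:** it sits within about 1 mm and 0.3° of the lamp, at the right height.
- **Switch:** the press ended on a hard stop at 17 N, and the final pictures show the lamp lit with the rocker's far end down.
- **Everything else:** the short spare and the bystanders in the final pictures look unmoved; I compared them by eye only.

**What disagreed**
- **Tool height:** the real fingers sat about 32 mm higher than the reported TCP. My first grasp closed just above the tube without touching it; I corrected for this from then on.
- **One wrong sign:** I briefly set the dead tube about 4.6 mm off sideways on the clip flares, at about 4 N, then moved it back.
- **Regrip on the flares:** I rested the dead tube on the clip flares, without snapping it in, to regrip it nearer the fingertips. That let me lower it onto the tray floor rather than drop it the last 10 mm.
- **Shade position:** the top camera read it about 8 mm short because it also saw the shade's side wall. I used the wrist camera's reading instead.

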